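# Stow the long nail header behind the stand's post

### The job

Put the long round-headed nail header away by pushing it along the bench with the fingertips: work its round head in past the post first, then push the tail end round after it, until the whole bar lies inside the iron stand's bay, behind the post, and at rest. Keep it flat on the bench the whole time, never lifted or tipped, and leave the other things where they are.

Things in the scene. Friction and masses are not known exactly. Their poses are not given: they have to be found in the camera images.
- header: long nail header of blackened steel lying flat before the bay: straight bar with one round head, 220 mm overall, about 0.45 kg. Origin under mid-length; +x runs to the head, z up. Shank 16 mm thick, tapering from 20 mm wide at the tail to 28 mm by the head. Pushed sideways at one end, it turns about a point roughly 40 mm past its middle: the other end moves back half as far; pushed square at its middle it does not turn
- header_head (a point): centre of the long header's round head (a boss 34 mm across, 20 mm tall), 93 mm from the bar's middle, 8 mm above its underside; axes as the header's
- header_tail (a point): middle of the long header's flat tail end face, 110 mm from the bar's middle, 8 mm above the underside; axes as the header's
- stand: slotted iron stand, fixed. Origin at bench level in the middle of the bay's open mouth; +y points into the bay, x along the mouth (+x: the post's side). The bay is bare bench between side walls (inner faces x = -140 and 140 mm, 12 mm thick, 40 mm tall, y = 0 to 110 mm) and a back block (face y = 110 mm, 50 mm deep, 67 mm tall with its slotted comb)
- post: round iron post, 20 mm across, 62 mm tall, fixed on the mouth line, 38 to 58 mm from its middle to the +x side: the gap on its other side is too short for the bar to enter broadside. Origin at its foot on its axis, axes as the stand's
- short_header: short blackened-steel header, 150 mm long, square 34 mm head; lies flat on the far right; origin under its middle; loose, to be left alone
- crucible: squat brown-glazed clay crucible, 64 mm across, 55 mm tall, standing just beyond the post; origin at its foot; loose, to be left alone
- pan: round tin pan of nail blanks, 128 mm across, 28 mm tall, on the right; origin at its foot; loose, to be left alone
- calipers: brass calipers lying flat, 142 mm long, 13 mm tall at most, near right; origin under the pivot; loose, to be left alone
- hammer: hand hammer lying on the right; origin under it; loose, to be left alone
- tin: closed dark can, 66 mm across, 85 mm tall, on the left behind the stand; origin at its foot; loose, to be left alone
- brush: brush lying on the left behind the stand; origin under it; loose, to be left alone

How it is judged:
By the outcome, as a careful person would: the job done as asked, in the order asked, and still so for the second after the job is handed in, with the robot touching nothing.
It also fails if it takes over 51 s, if anything falls off the work surface, if the arm or the gripper's body presses on something with over 40 N, if the wrist force passes 120 N, or if a joint passes its speed limit or range.

### The arm

A 6-joint arm with a two-finger parallel gripper is mounted at the origin on the work surface. World frame = base frame: x ahead of the robot, y to its left, z up, the work surface at z = 0. Lengths are in m, angles in rad, forces in N, time in s.
With the tool pointing down it reaches from about 0.35 to 0.775 m from the base axis. Payload 5.5 kg.
Tool frame: the origin (TCP) lies where the fingers leave the gripper's body, on its centre line; the fingertips stand 73 mm ahead of it and the grasp point (between the pads) lies 54 mm ahead of it; z points along the fingers, y is the direction in which the jaws open and shut (so a half turn about z gives the same grasp; the last joint's range is limited). The gripper opens to 85 mm and grips with 20 to 120 N. Pads are 22 mm wide; open, the fingers measure 114 mm over their backs; the gripper's body (76 mm by 85 mm) begins 54 mm behind the grasp point. The pads swing forward as they close: fully open they stand 13 mm farther back than shut.
Start: joints at [0.961, 0.313, 0.046, 1.304, 0, 1.431], TCP at [0.26, 0.513, 0.304] pointing down, gripper open.
Joint ranges: [-2.76, 2.76], [-0.86, 1.69], [-1.03, 1.26], [-2.2, 2.34], [-1.47, 1.5], [-3.14, 3.14]. Speed limits (rad/s): [2.57, 2.57, 3.14, 3.14, 3.14, 3.14].

### API

Orientations are given as a unit quaternion [w, x, y, z].
In Python, from workcell import env, read_camera, job, cut_out gives the robot as it stands.
- The arm moves only by the tool servo_tool, never from a script. Its argument "deltas" is a list of rows, each an object of numbers: "dx", "dy", "dz": the shift along the world's x, y, z in mm; "rx", "ry", "rz": the turn, a rotation vector about the world's x, y, z in rad; "fingers": the closure, from -1 (fully open) to 1 (shut). A call has 1 to 8 rows; each row shifts and turns the commanded pose from where the row before left it; what a row does not reach is not made up. A row lasts 1/10 s, in which the tool goes at most 50 mm and 8.59 degrees, less where a joint would pass 70% of its speed; a pose out of reach is approached as far as the arm can. A call is refused whole if a number of a shift passes 50 or a number of a turn 0.15, either way. A call with a gripper value outside its range is refused whole. The fingers move at their own pace and stop on an object; "newtons" is the grip in N (left out, the last holds). Time passes only in rows, so rows that do not move let the fingers close. It gives the time, the measured TCP pose, the force and the opening at its end, in the units of the state.
- env.get_state(): the state, without advancing time (a new reading comes with each control period).
- read_camera(name): name is "scene" or "top" or "wrist"; returns a dict with "img" (384x512x3 uint8, red, green, blue), "intrinsics" (3x3 intrinsics, pixels), "extrinsics" (4x4, takes a point from camera to world coordinates); the wrist camera has in their place "hand_eye" (4x4, takes a point from camera to tool coordinates, whose origin is the TCP and whose axes are the flange's). Camera axes: x right, y down, z forward; pixel columns grow to the right and rows downward; lengths in m; the calibration is good to about 2 mm. The wrist camera is an equidistant fisheye: a pixel r from the principal point sees the ray r / f radians off the axis. A picture is of the moment at which its call begins: read the wrist's pose just before it. There is no depth.
- job.hand_in(): hands the job in, once; it reports no verdict.
Trained networks look in the newest picture that a camera, given by its name, has taken for a name from the list of things; names that differ only in an ending like _2 or _b are one class to them, and where a whole thing is asked for, a point or a joint stands for the part that bears it (a point fixed in the world has none). Each returns a list of dicts, best first, with "confidence" (0 to 1); they miss things now and then, are a little off and sometimes report something else, mostly with a low value. They report only what shows in the picture. A call takes as long as a camera call.
- cut_out(target, camera): "region" (384x512 bool, what is visible of it) and "extent" ([left, top, right, bottom] in pixels, round what is visible of it).
The state is a dict: "clock": time; "joint_pos": joint angles; "qvel": joint speeds; "tau": joint torques, N m; "tcp_pos": TCP position; "orientation": TCP orientation; "wrist_force": force on the tool from outside, world axes, zero at the start; "ft_torque": the same for the moment, N m; "finger_gap": finger opening in m.
Only numpy, scipy, OpenCV 4.12 (cv2) and the standard library are available. Lean on these libraries where they do the work, as an engineer would, in place of code of your own. Each camera call takes 0.05 s, during which the arm holds its last target. There are 200 camera calls.

## Working session

There is one attempt and no reset: what is moved stays moved. The work goes in short steps, Python scripts to look and compute and a tool call to move; the robot and the scene stay as the last step left them, time stands still between calls to the robot, and variables do not carry over. Pictures are saved under pics/ and viewed, about 8 in all and at most 12, crops included, and the job is handed in when it is done.

Besides the shell and the picture viewer there is one more tool, called after "Request:" as name([rows], argument=value, ...), one row to a line, values as JSON. servo_tool: Moves the arm, as the interface text tells. Its arguments: {"type":"object","properties":{"deltas":{"type":"array"},"newtons":{"type":"number"}},"required":["deltas"]}

```bash
ls; mkdir -p pics
cat > h.py <<'E'
import numpy as np, cv2
from workcell import env, read_camera, job, cut_out
def pix2w(c,uv,z):
    uv=np.atleast_2d(np.asarray(uv,float)); K=c["intrinsics"];T=c["extrinsics"]
    K=np.array(K);T=np.array(T)
    r=(np.linalg.inv(K)@np.c_[uv,np.ones(len(uv))].T); d=(T[:3,:3]@r).T; o=T[:3,3]
    return o+d*((z-o[2])/d[:,2])[:,None]
def w2pix(c,p):
    K=np.array(c["intrinsics"]);T=np.linalg.inv(np.array(c["extrinsics"]))
    q=np.atleast_2d(p)@T[:3,:3].T+T[:3,3]; q=q@K.T; return q[:,:2]/q[:,2:]
def save(img,n): cv2.imwrite("pics/"+n,img[:,:,::-1])
E
python3 - <<'E'
from h import *
np.set_printoptions(precision=4,suppress=True)
s=env.get_state();print({k:s[k] for k in("clock","tcp_pos","orientation","finger_gap")})
for n in("top","scene"):
    c=read_camera(n);save(c["img"],n+"0.png");print(n,np.array(c["extrinsics"])[:3,3],np.array(c["intrinsics"])[0])
    for t in("header","header_head","header_tail","stand","post","crucible"):
        for r in cut_out(t,n)[:2]:
            m=r["region"].astype(np.uint8)
            ys,xs=np.nonzero(m)
            rect=cv2.minAreaRect(np.c_[xs,ys].astype(np.float32))
            print(t,round(r["confidence"],2),r["extent"],m.sum(),[np.round(q,1) for q in rect[:2]],rect[2], pix2w(c,[[xs.mean(),ys.mean()]],0.012)[0])
E
```

```text
pics
{'clock': 0.0, 'tcp_pos': array([0.2601, 0.5124, 0.303 ]), 'orientation': array([-0.0003,  0.2328,  0.9725, -0.0009]), 'finger_gap': 0.08565325952521324}
top [0.4175 0.0573 1.3203] [364.6215   0.     251.3072]
header 0.93 [239.3, 166.2, 288.3, 210.6] 458 [array([263.1, 188.5]), array([60.7,  9.2])] 40.23636245727539 [0.5628 0.0246 0.012 ]
header_head 0.64 [239.2, 167.7, 287.4, 206.7] 350 [array([263.7, 187.1]), array([58.4,  7.8])] 36.869895935058594 [0.5675 0.0298 0.012 ]
header_tail 0.75 [238.4, 163.9, 292.0, 210.0] 531 [array([263.4, 188.1]), array([62. , 10.2])] 39.80556869506836 [0.5606 0.0221 0.012 ]
stand 0.65 [156.0, 145.7, 236.8, 242.4] 1741 [array([194.6, 192.7]), array([86.9, 46.6])] 66.3294677734375 [0.5316 0.3048 0.012 ]
post 0.6 [108.5, 209.8, 131.7, 265.2] 478 [array([120.1, 235.5]), array([54.6, 12.6])] 64.98310852050781 [0.407  0.5421 0.012 ]
crucible 0.49 [194.1, 122.2, 215.4, 144.9] 271 [array([205.1, 133.3]), array([18.3, 17.4])] 26.56505012512207 [0.7622 0.2325 0.012 ]
scene [1.6023 0.5334 0.9381] [470.1886   0.     253.5078]
header 0.56 [227.7, 177.6, 261.1, 223.7] 487 [array([243.4, 200.5]), array([52.6, 11.5])] 50.90614700317383 [0.5705 0.0334 0.012 ]
header_head 0.95 [229.3, 180.0, 263.6, 225.1] 502 [array([243.3, 200.1]), array([52.2, 11.6])] 51.34019470214844 [0.5696 0.0318 0.012 ]
header_tail 0.68 [229.3, 178.9, 262.5, 222.5] 472 [array([243.4, 200.6]), array([52.8, 11.5])] 50.710594177246094 [0.5704 0.034  0.012 ]
stand 0.73 [287.2, 174.4, 356.6, 257.5] 2596 [array([321.7, 216.3]), array([82.1, 60.7])] 87.22978973388672 [0.5348 0.2932 0.012 ]
stand 0.2 [286.4, 215.6, 296.7, 232.7] 154 [array([291., 225.]), array([20., 10.])] 90.0 [0.6149 0.208  0.012 ]
post 0.54 [285.5, 215.5, 293.7, 235.3] 176 [array([292., 225.]), array([20., 10.])] 90.0 [0.6125 0.2086 0.012 ]
crucible 0.97 [272.2, 241.5, 294.0, 269.7] 502 [array([281.5, 255. ]), array([26., 23.])] 90.0 [0.7369 0.2244 0.012 ]
```

Run:
```python
import cv2
a=cv2.imread("pics/top0.png")[90:290,80:340]; cv2.imwrite("pics/topc.png",cv2.resize(a,None,fx=3,fy=3,interpolation=cv2.INTER_CUBIC))
b=cv2.imread("pics/scene0.png")[130:300,180:400];cv2.imwrite("pics/scc.png",cv2.resize(b,None,fx=3.5,fy=3.5,interpolation=cv2.INTER_CUBIC))
```

```text
(no output)
```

View pics/topc.png

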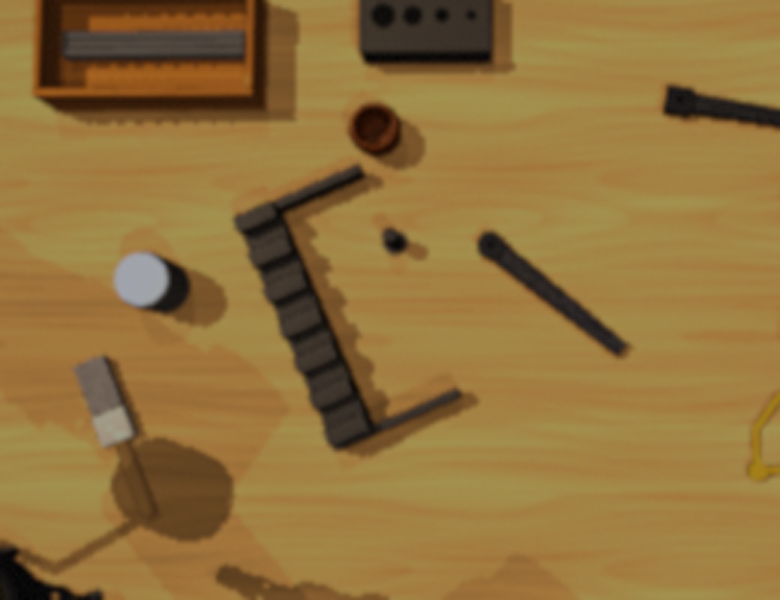

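View pics/scc.png

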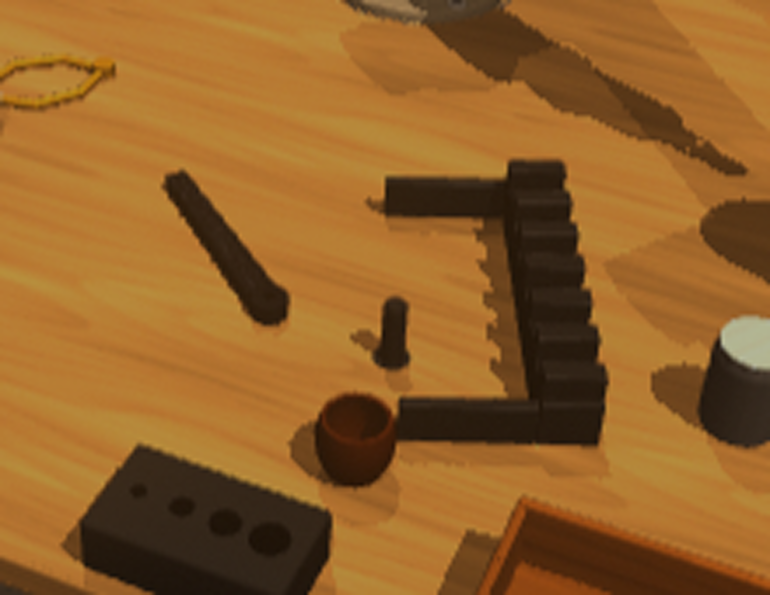

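Top view: the stand's mouth faces right (world −y). The post is at crop (395,242), the header head at (490,245) and its tail at (622,350), and the crucible at (375,128) sits by the +x wall tip. The scene view agrees.

```bash
cat >> h.py <<'E'
def fullpx(p): return np.array(p,float)/3+[80,90]
E
python3 - <<'E'
from h import *
np.set_printoptions(precision=4,suppress=True)
c=read_camera("top")
up=pix2w(c,fullpx([[364,172],[461,393]]),.04)[:,:2]
print("tips",up,np.linalg.norm(up[0]-up[1]))
bk=pix2w(c,fullpx([[283,209],[375,430]]),.04)[:,:2]; print("innerback z.04",bk)
d=up[0]-up[1];ax=d/np.linalg.norm(d);ay=np.array([-ax[1],ax[0]]);o=up.mean(0)
print("o",o,"yaw",np.degrees(np.arctan2(ax[1],ax[0])))
S=lambda p:np.c_[(p-o)@ax,(p-o)@ay]*1000
print("bk",S(bk))
print("post top",S(pix2w(c,fullpx([[395,242],[390,236]]),.06)[:,:2]), "post foot scene")
s=read_camera("scene")
sp=lambda p:np.array(p,float)/3.5+[180,130]
print(S(pix2w(s,sp([[392,362]]),0.0)[:,:2]),S(pix2w(s,sp([[396,303]]),0.062)[:,:2]))
print("wall tips scene",S(pix2w(s,sp([[387,180],[399,402]]),0.04)[:,:2]), S(pix2w(s,sp([[387,212],[400,440]]),0.0)[:,:2]))
for n,cam,f in(("top",c,lambda p:fullpx(p)),("scene",s,sp)):
    h,t=((490,245),(624,351)) if n=="top" else((268,302),(175,175))
    hw=pix2w(cam,f([h]),.02 if n=="top" else .018)[:,:2]; tw=pix2w(cam,f([t]),.016)[:,:2]
    print(n,"head",hw,S(hw),"tail",tw,S(tw),np.linalg.norm(hw-tw))
print("cruc",S(pix2w(c,fullpx([[375,128]]),.05)[:,:2]))
E
```

```text
tips [[0.7039 0.2411]
 [0.4406 0.1268]] 0.2870111007997425
innerback z.04 [[0.6602 0.3371]
 [0.3984 0.2272]]
o [0.5723 0.1839] yaw 23.477647669908656
bk [[ 141.7166  105.4692]
 [-142.1992  108.9299]]
post top [[47.5397 -1.1446]
 [56.3859  1.375 ]] post foot scene
[[67.0997  5.8993]] [[63.4438  5.438 ]]
wall tips scene [[-135.11      6.2644]
 [ 156.0854    5.5902]] [[-138.9773    8.8103]
 [ 157.8645    8.905 ]]
top head [[0.618  0.0923]] [[   5.4091 -102.2381]] tail [[ 0.4895 -0.0666]] [[-175.7825 -196.8522]] 0.2044070013758609
scene head [[0.626  0.0989]] [[ 15.3587 -99.39  ]] tail [[ 0.4953 -0.0581]] [[-167.0057 -191.3147]] 0.20422268400941554
cruc [[184.1761 -33.2396]]
```

Request:
servo_tool([
  {"dx": 25, "dy": -39, "rz": -0.11, "fingers": 0},
  {"dx": 25, "dy": -39, "rz": -0.11, "fingers": 0},
  {"dx": 25, "dy": -39, "fingers": 0},
  {"dx": 25, "dy": -39, "fingers": 0},
  {"dx": 25, "dy": -39, "fingers": 0},
  {"dx": 25, "dy": -39, "fingers": 0},
  {"dx": 25, "dy": -39, "fingers": 0},
  {"dx": 25, "dy": -39, "fingers": 0},
])

```text
invalid input at $.deltas[0]: expected keys dx, dy, dz, rx, ry, rz, fingers
```

Request:
servo_tool([
  {"dx": 25, "dy": -39, "fingers": 0},
  {"dx": 25, "dy": -39, "fingers": 0},
  {"dx": 25, "dy": -39, "fingers": 0},
  {"dx": 25, "dy": -39, "fingers": 0},
  {"dx": 25, "dy": -39, "fingers": 0},
  {"dx": 5, "dy": -9, "dz": -40, "fingers": 0},
  {"dz": -40, "fingers": 0},
  {"fingers": 0},
])

```text
invalid input at $.deltas[0]: expected keys dx, dy, dz, rx, ry, rz, fingers
```

Request:
servo_tool([
  {"dx": 25, "dy": -39, "dz": 0, "rx": 0, "ry": 0, "rz": -0.11, "fingers": 0},
  {"dx": 25, "dy": -39, "dz": 0, "rx": 0, "ry": 0, "rz": -0.11, "fingers": 0},
  {"dx": 25, "dy": -39, "dz": 0, "rx": 0, "ry": 0, "rz": 0, "fingers": 0},
  {"dx": 25, "dy": -39, "dz": 0, "rx": 0, "ry": 0, "rz": 0, "fingers": 0},
  {"dx": 25, "dy": -39, "dz": 0, "rx": 0, "ry": 0, "rz": 0, "fingers": 0},
  {"dx": 25, "dy": -39, "dz": 0, "rx": 0, "ry": 0, "rz": 0, "fingers": 0},
  {"dx": 25, "dy": -39, "dz": 0, "rx": 0, "ry": 0, "rz": 0, "fingers": 0},
  {"dx": 25, "dy": -39, "dz": 0, "rx": 0, "ry": 0, "rz": 0, "fingers": 0},
])

```text
clock: 1.6
tcp_pos: [0.4611, 0.199, 0.3042]
orientation: [0.0, 0.338, 0.941, 0.0]
wrist_force: [1.2, 0.1, 0.4]
finger_gap: 0.0429
```

Request:
servo_tool([
  {"dx": 25, "dy": -39, "dz": 0, "rx": 0, "ry": 0, "rz": 0, "fingers": 0},
  {"dx": 25, "dy": -39, "dz": 0, "rx": 0, "ry": 0, "rz": 0, "fingers": 0},
  {"dx": 25, "dy": -39, "dz": 0, "rx": 0, "ry": 0, "rz": 0, "fingers": 0},
  {"dx": 25, "dy": -39, "dz": 0, "rx": 0, "ry": 0, "rz": 0, "fingers": 0},
  {"dx": 25, "dy": -39, "dz": 0, "rx": 0, "ry": 0, "rz": 0, "fingers": 0},
  {"dx": 6, "dy": -8, "dz": -40, "rx": 0, "ry": 0, "rz": 0, "fingers": 0},
  {"dx": 0, "dy": 0, "dz": -40, "rx": 0, "ry": 0, "rz": 0, "fingers": 0},
  {"dx": 0, "dy": 0, "dz": 0, "rx": 0, "ry": 0, "rz": 0, "fingers": 0},
])

```text
clock: 2.4
tcp_pos: [0.588, -0.0026, 0.218]
orientation: [-0.006, 0.339, 0.941, -0.001]
wrist_force: [-0.5, 0.9, -0.3]
finger_gap: 0.0427
```

```bash
cat >> h.py <<'E'
from scipy.spatial.transform import Rotation as Rn
O=np.array([.5723,.1839]);AX=np.array([np.cos(np.radians(23.5)),np.sin(np.radians(23.5))]);AY=np.array([-AX[1],AX[0]])
def S(p):
    p=np.atleast_2d(p)[:,:2]-O; return np.c_[p@AX,p@AY]*1000
def wrist():
    s=env.get_state();c=read_camera("wrist");q=np.array(s["orientation"])
    T=np.eye(4);T[:3,:3]=Rn.from_quat(q[[1,2,3,0]]).as_matrix();T[:3,3]=s["tcp_pos"]
    c["T"]=T@np.array(c["hand_eye"]);return c
def wpix(c,uv,z):
    uv=np.atleast_2d(np.asarray(uv,float));K=np.array(c["intrinsics"]);T=c["T"]
    a=(uv-K[:2,2])/[K[0,0],K[1,1]];r=np.linalg.norm(a,axis=1)[:,None]
    d=np.c_[a/np.maximum(r,1e-9)*np.sin(r),np.cos(r)]@T[:3,:3].T;o=T[:3,3]
    return o+d*((z-o[2])/d[:,2])[:,None]
def header(cam,c,proj,name="header"):
    """head end, tail end, yaw from the silhouette projected at mid-height; head = end nearest the wider part"""
    L=cut_out(name,cam)
    if not L: return None
    r=L[0];ys,xs=np.nonzero(r["region"]);p=proj(c,np.c_[xs,ys],.012)[:,:2]
    (cx,cy),(w,h),a=cv2.minAreaRect((p*1000).astype(np.float32))
    if w<h: a+=90
    u=np.array([np.cos(np.radians(a)),np.sin(np.radians(a))]);
    if u@AX<0:u=-u
    m=np.array([cx,cy])/1000;l=max(w,h)/1000
    print(cam,round(r["confidence"],2),"len,wid",round(l*1000),round(min(w,h)),"mid",m.round(4),"yaw",round(float(np.degrees(np.arctan2(u[1],u[0]))),1),"S head/tail",S(m+u*(l/2-.017)).round(),S(m-u*l/2).round())
    return m,u
E
python3 - <<'E'
from h import *
np.set_printoptions(precision=4,suppress=True)
c=wrist();save(c["img"],"w1.png");print(c["intrinsics"],c["T"])
header("wrist",c,wpix)
t=read_camera("top");header("top",t,pix2w)
E
```

```text
[[297.3186   0.     255.2216]
 [  0.     297.3186 185.9087]
 [  0.       0.       1.    ]] [[ 0.6365  0.7342  0.236   0.5258]
 [ 0.7712 -0.6036 -0.2022  0.0508]
 [-0.006   0.3107 -0.9505  0.2882]
 [ 0.      0.      0.      1.    ]]
wrist 0.82 len,wid 223 35 mid [0.5618 0.021 ] yaw 52.2 S head/tail [[   8. -100.]] [[-172. -199.]]
top 0.51 len,wid 57 24 mid [0.6075 0.0796] yaw 50.6 S head/tail [[   1. -104.]] [[ -35. -123.]]
```

View pics/w1.png

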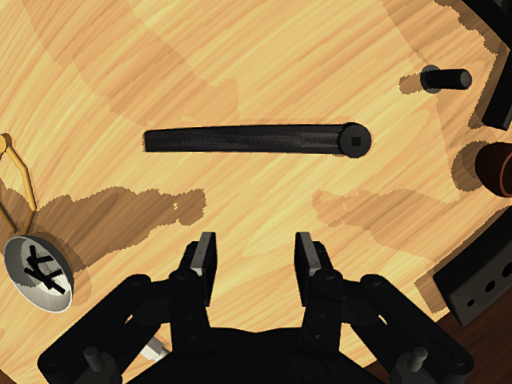

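The wrist view shows the header at about (145,140) to (370,140), with its head on the right near (355,140). The post foot is at about (432,80), and the fingers are on the −y side, clear of the bar.

Run:
```python
from h import *
c=wrist()
print("post",S(wpix(c,[[431,78]],0.)),S(wpix(c,[[466,79]],0.062)))
```

```text
post [[68.56029416  5.43514078]] [[69.48715354  5.92270305]]
```

Request:
servo_tool([
  {"dx": 3, "dy": -3, "dz": -40, "rx": 0, "ry": 0, "rz": 0, "fingers": 0},
  {"dx": 0, "dy": 0, "dz": -40, "rx": 0, "ry": 0, "rz": 0, "fingers": 0},
  {"dx": 0, "dy": 0, "dz": -40, "rx": 0, "ry": 0, "rz": 0, "fingers": 0},
  {"dx": 0, "dy": 0, "dz": -15, "rx": 0, "ry": 0, "rz": 0, "fingers": 0},
  {"dx": 0, "dy": 0, "dz": 0, "rx": 0, "ry": 0, "rz": 0, "fingers": 0},
])

```text
clock: 3.15
tcp_pos: [0.5937, -0.0047, 0.0881]
orientation: [-0.001, 0.338, 0.941, -0.0]
wrist_force: [-0.1, -0.4, 0.9]
finger_gap: 0.0425
```

Request:
servo_tool([
  {"dx": 0, "dy": 0, "dz": -12, "rx": 0, "ry": 0, "rz": 0, "fingers": 0},
  {"dx": -8, "dy": 6.2, "dz": 0, "rx": 0, "ry": 0, "rz": 0, "fingers": 0},
  {"dx": -8, "dy": 6.2, "dz": 0, "rx": 0, "ry": 0, "rz": 0, "fingers": 0},
  {"dx": -8, "dy": 6.2, "dz": 0, "rx": 0, "ry": 0, "rz": 0, "fingers": 0},
  {"dx": -8, "dy": 6.2, "dz": 0, "rx": 0, "ry": 0, "rz": 0, "fingers": 0},
  {"dx": -8, "dy": 6.2, "dz": 0, "rx": 0, "ry": 0, "rz": 0, "fingers": 0},
  {"dx": -8, "dy": 6.2, "dz": 0, "rx": 0, "ry": 0, "rz": 0, "fingers": 0},
  {"dx": -8, "dy": 6.2, "dz": 0, "rx": 0, "ry": 0, "rz": 0, "fingers": 0},
])

```text
clock: 3.95
tcp_pos: [0.5386, 0.0384, 0.0778]
orientation: [0.001, 0.338, 0.941, 0.0]
wrist_force: [3.3, -2.7, 3.1]
finger_gap: 0.0425
```

Run:
```python
from h import *
c=wrist();save(c["img"],"w2.png");print(env.get_state()["tcp_pos"])
header("wrist",c,wpix)
t=read_camera("top");header("top",t,pix2w)
t=read_camera("scene");header("scene",t,pix2w)
```

```text
[0.53638249 0.03956827 0.07713343]
wrist 0.9 len,wid 228 40 mid [0.5184 0.0563] yaw 49.2 S head/tail [[-13. -53.]] [[-203. -145.]]
top 0.48 len,wid 33 20 mid [0.5736 0.122 ] yaw 44.5 S head/tail [[-24. -57.]] [[-39. -63.]]
scene 0.5 len,wid 110 41 mid [0.557  0.1051] yaw 50.1 S head/tail [[-12. -49.]] [[-95. -91.]]
```

View pics/w2.png

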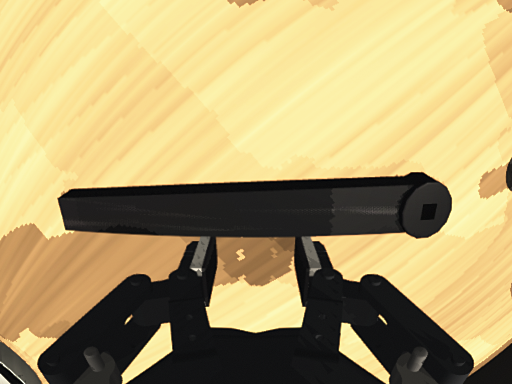

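Request:
servo_tool([
  {"dx": -7.7, "dy": 6.3, "dz": 0, "rx": 0, "ry": 0, "rz": 0, "fingers": 0},
  {"dx": -7.7, "dy": 6.3, "dz": 0, "rx": 0, "ry": 0, "rz": 0, "fingers": 0},
  {"dx": -7.7, "dy": 6.3, "dz": 0, "rx": 0, "ry": 0, "rz": 0, "fingers": 0},
  {"dx": -7.7, "dy": 6.3, "dz": 0, "rx": 0, "ry": 0, "rz": 0, "fingers": 0},
  {"dx": -7.7, "dy": 6.3, "dz": 0, "rx": 0, "ry": 0, "rz": 0, "fingers": 0},
  {"dx": -7.7, "dy": 6.3, "dz": 0, "rx": 0, "ry": 0, "rz": 0, "fingers": 0},
  {"dx": 0, "dy": 0, "dz": 0, "rx": 0, "ry": 0, "rz": 0, "fingers": 0},
])

```text
clock: 4.95
tcp_pos: [0.4901, 0.077, 0.0767]
orientation: [-0.001, 0.337, 0.941, -0.0]
wrist_force: [-0.7, -0.3, -0.3]
finger_gap: 0.0425
```

Request:
servo_tool([
  {"dx": 15, "dy": -12, "dz": 0, "rx": 0, "ry": 0, "rz": 0, "fingers": 0},
  {"dx": 8, "dy": -7, "dz": 40, "rx": 0, "ry": 0, "rz": 0, "fingers": 0},
  {"dx": 0, "dy": 0, "dz": 50, "rx": 0, "ry": 0, "rz": 0, "fingers": 0},
  {"dx": 0, "dy": 0, "dz": 50, "rx": 0, "ry": 0, "rz": 0, "fingers": 0},
  {"dx": 0, "dy": 0, "dz": 40, "rx": 0, "ry": 0, "rz": 0, "fingers": 1},
  {"dx": 0, "dy": 0, "dz": 0, "rx": 0, "ry": 0, "rz": 0, "fingers": 1},
])

```text
clock: 5.55
tcp_pos: [0.5179, 0.057, 0.2633]
orientation: [0.005, 0.338, 0.941, 0.002]
wrist_force: [1.5, -0.6, 0.8]
finger_gap: 0.0146
```

Run:
```python
from h import *
c=wrist();save(c["img"],"w3.png");print(env.get_state()["tcp_pos"])
header("wrist",c,wpix)
for n in("stand","post"):
    for r in cut_out(n,"wrist")[:2]: print(n,r["confidence"],r["extent"])
```

```text
[0.51673295 0.05701799 0.26029244]
wrist 0.89 len,wid 223 33 mid [0.4743 0.0912] yaw 53.4 S head/tail [[-45.   1.]] [[-223. -101.]]
stand 0.42 [154.7, 95.7, 351.1, 122.3]
post 0.62 [392.3, 134.3, 433.9, 166.7]
```

View pics/w3.png

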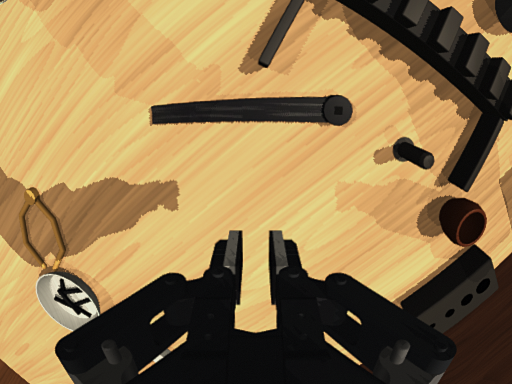

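The wrist view shows the bar with its head at (337,109) and tail at (151,115). The post foot is at (401,148), the −x wall tip at (264,64) and the +x wall tip at (461,187). The bar's line now passes on the −x side of the post.

Run:
```python
from h import *
c=wrist()
print("tcp",env.get_state()["tcp_pos"])
print("post foot/top",S(wpix(c,[[401,148]],0.)),S(wpix(c,[[427,160]],0.062)))
print("-x tip",S(wpix(c,[[264,64]],0.04)),S(wpix(c,[[264,64]],0.0)))
print("+x tip",S(wpix(c,[[461,187]],0.04)),S(wpix(c,[[461,187]],0.0)))
print("head top",S(wpix(c,[[339,110]],.02)),"tail",S(wpix(c,[[152,115]],.012)))
```

```text
tcp [0.51411255 0.05704029 0.25525523]
post foot/top [[43.627286    6.48893863]] [[43.22339792  6.84284186]]
-x tip [[-144.47967331    6.43037064]] [[-145.07819913   10.01800633]]
+x tip [[125.64321909   7.75741471]] [[162.9345447   11.53119345]]
head top [[-54.1752573    3.70432417]] tail [[-230.01332683  -91.52142682]]
```

Request:
servo_tool([
  {"dx": -12, "dy": -7.5, "dz": 0, "rx": 0, "ry": 0, "rz": -0.14, "fingers": 1},
  {"dx": -12, "dy": -7.5, "dz": 0, "rx": 0, "ry": 0, "rz": -0.14, "fingers": 1},
  {"dx": -12, "dy": -7.5, "dz": 0, "rx": 0, "ry": 0, "rz": -0.14, "fingers": 1},
  {"dx": -12, "dy": -7.5, "dz": 0, "rx": 0, "ry": 0, "rz": -0.14, "fingers": 1},
  {"dx": -12, "dy": -7.5, "dz": 0, "rx": 0, "ry": 0, "rz": -0.14, "fingers": 1},
  {"dx": -12, "dy": -7.5, "dz": 0, "rx": 0, "ry": 0, "rz": -0.14, "fingers": 1},
  {"dx": -12, "dy": -7.5, "dz": 0, "rx": 0, "ry": 0, "rz": -0.14, "fingers": 1},
  {"dx": -12, "dy": -7.5, "dz": 0, "rx": 0, "ry": 0, "rz": -0.14, "fingers": 1},
])

```text
clock: 6.6
tcp_pos: [0.4177, -0.0031, 0.2552]
orientation: [-0.001, 0.788, 0.616, -0.001]
wrist_force: [-0.4, 0.3, -0.5]
finger_gap: -0.0
```

Request:
servo_tool([
  {"dx": -11, "dy": -7, "dz": 0, "rx": 0, "ry": 0, "rz": -0.14, "fingers": 1},
  {"dx": -11, "dy": -7, "dz": 0, "rx": 0, "ry": 0, "rz": -0.14, "fingers": 1},
  {"dx": -11, "dy": -7, "dz": 0, "rx": 0, "ry": 0, "rz": -0.13, "fingers": 1},
  {"dx": 0, "dy": 0, "dz": -40, "rx": 0, "ry": 0, "rz": 0, "fingers": 1},
  {"dx": 0, "dy": 0, "dz": -20, "rx": 0, "ry": 0, "rz": 0, "fingers": 1},
  {"dx": 0, "dy": 0, "dz": 0, "rx": 0, "ry": 0, "rz": 0, "fingers": 1},
  {"dx": 0, "dy": 0, "dz": 0, "rx": 0, "ry": 0, "rz": 0, "fingers": 1},
])

```text
clock: 7.3
tcp_pos: [0.3854, -0.0238, 0.1963]
orientation: [-0.001, 0.896, 0.445, -0.001]
wrist_force: [0.1, -0.3, 0.0]
finger_gap: -0.0002
```

```bash
sed -i 's/^O=np.array.*;AX=/O=np.array([.5699,.1894]);AX=/' h.py
python3 - <<'E'
from h import *
c=wrist();save(c["img"],"w4.png");s=env.get_state();print(s["tcp_pos"],s["orientation"],s["joint_pos"])
header("wrist",c,wpix)
E
```

```text
[ 0.38619509 -0.02403935  0.19710151] [-2.19234294e-04  8.95630243e-01  4.44799240e-01 -2.36425804e-04] [-2.70423811e-01  1.92659139e-02 -5.83632780e-01  9.68542407e-01
  1.05193254e-05  1.94926860e+00]
wrist 0.6 len,wid 129 25 mid [0.4423 0.0553] yaw 52.2 S head/tail [[-129.  -49.]] [[-227. -103.]]
```

View pics/w4.png

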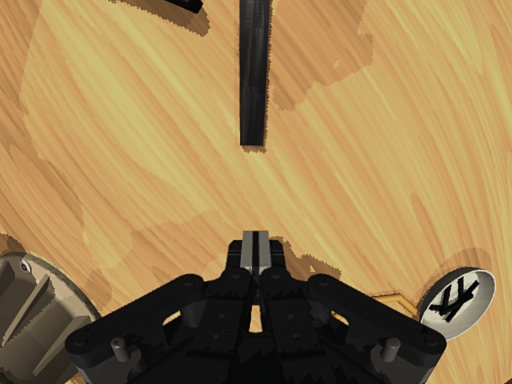

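The wrist view shows the tail end at (253,146), straight ahead of the shut fingertips at (256,232) and aligned with them.

Request:
servo_tool([
  {"dx": -2, "dy": 2, "dz": -40, "rx": 0, "ry": 0, "rz": 0, "fingers": 0.85},
  {"dx": 0, "dy": 0, "dz": -40, "rx": 0, "ry": 0, "rz": 0, "fingers": 0.85},
  {"dx": 0, "dy": 0, "dz": -30, "rx": 0, "ry": 0, "rz": 0, "fingers": 0.85},
  {"dx": 0, "dy": 0, "dz": -9, "rx": 0, "ry": 0, "rz": 0, "fingers": 0.85},
  {"dx": 6, "dy": 8, "dz": 0, "rx": 0, "ry": 0, "rz": 0, "fingers": 0.85},
  {"dx": 6, "dy": 8, "dz": 0, "rx": 0, "ry": 0, "rz": 0, "fingers": 0.85},
  {"dx": 3, "dy": 4, "dz": 0, "rx": 0, "ry": 0, "rz": 0, "fingers": 0.85},
  {"dx": 3, "dy": 4, "dz": 0, "rx": 0, "ry": 0, "rz": 0, "fingers": 0.85},
])

```text
clock: 8.2
tcp_pos: [0.4034, 0.002, 0.0792]
orientation: [0.001, 0.896, 0.445, 0.0]
wrist_force: [-2.3, -3.7, 2.9]
finger_gap: 0.0065
```

Request:
servo_tool([
  {"dx": 4.5, "dy": 6, "dz": 0, "rx": 0, "ry": 0, "rz": 0, "fingers": 0.85},
  {"dx": 4.5, "dy": 6, "dz": 0, "rx": 0, "ry": 0, "rz": 0, "fingers": 0.85},
  {"dx": 4.5, "dy": 6, "dz": 0, "rx": 0, "ry": 0, "rz": 0, "fingers": 0.85},
  {"dx": 4.5, "dy": 6, "dz": 0, "rx": 0, "ry": 0, "rz": 0, "fingers": 0.85},
  {"dx": 4.5, "dy": 6, "dz": 0, "rx": 0, "ry": 0, "rz": 0, "fingers": 0.85},
  {"dx": 4.5, "dy": 6, "dz": 0, "rx": 0, "ry": 0, "rz": 0, "fingers": 0.85},
  {"dx": 0, "dy": 0, "dz": 0, "rx": 0, "ry": 0, "rz": 0, "fingers": 0.85},
])

```text
clock: 8.9
tcp_pos: [0.4302, 0.039, 0.0779]
orientation: [-0.0, 0.895, 0.445, 0.001]
wrist_force: [-0.5, 0.6, -0.7]
finger_gap: 0.0065
```

Run:
```python
from h import *
s=env.get_state();print(s["tcp_pos"],S(s["tcp_pos"]),s["wrist_force"])
c=wrist();save(c["img"],"w5.png");header("wrist",c,wpix)
t=read_camera("top");save(t["img"],"t5.png");header("top",t,pix2w)
t=read_camera("scene");header("scene",t,pix2w)
a=cv2.resize(t["img"][130:300,180:400],(518,400));b=cv2.resize(c["img"],(282,212))
o=np.zeros((600,640,3),np.uint8);o[:384,:512]=c["img"]
o=np.zeros((400,800,3),np.uint8);o[:,:518]=a;o[:212,518:]=b;save(o,"m5.png")
```

```text
[0.43015948 0.03903303 0.07789816] [[-188.10914144  -82.17413798]] [-0.49774474  0.56506966 -0.6876438 ]
wrist 0.7 len,wid 116 25 mid [0.4689 0.0949] yaw 52.7 S head/tail [[-95. -26.]] [[-181.  -75.]]
top 0.66 len,wid 154 31 mid [0.5217 0.159 ] yaw 52.7 S head/tail [[-4. 21.]] [[-124.  -46.]]
scene 0.93 len,wid 237 39 mid [0.5036 0.1378] yaw 53.7 S head/tail [[ 6. 30.]] [[-184.  -81.]]
```

View pics/m5.png

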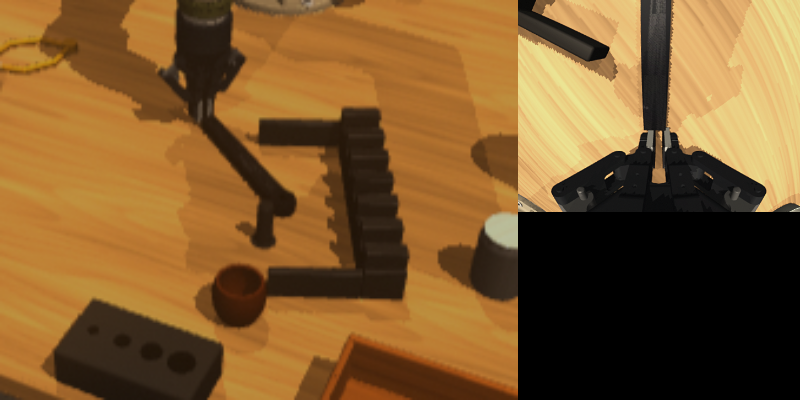

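The image shows the bar straight, with its head just left of the post in the scene view and the fingertips square on its tail. I'll keep pushing along its axis.

Request:
servo_tool([
  {"dx": 4.5, "dy": 6, "dz": 0, "rx": 0, "ry": 0, "rz": 0, "fingers": 0.85},
  {"dx": 5.5, "dy": 7.2, "dz": 0, "rx": 0, "ry": 0, "rz": 0, "fingers": 0.85},
  {"dx": 5.5, "dy": 7.2, "dz": 0, "rx": 0, "ry": 0, "rz": 0, "fingers": 0.85},
  {"dx": 5.5, "dy": 7.2, "dz": 0, "rx": 0, "ry": 0, "rz": 0, "fingers": 0.85},
  {"dx": 5.5, "dy": 7.2, "dz": 0, "rx": 0, "ry": 0, "rz": 0, "fingers": 0.85},
  {"dx": 5.5, "dy": 7.2, "dz": 0, "rx": 0, "ry": 0, "rz": 0, "fingers": 0.85},
  {"dx": 4.5, "dy": 6, "dz": 0, "rx": 0, "ry": 0, "rz": 0, "fingers": 0.85},
  {"dx": 0, "dy": 0, "dz": 0, "rx": 0, "ry": 0, "rz": 0, "fingers": 0.85},
])

```text
clock: 10.0
tcp_pos: [0.4669, 0.087, 0.0782]
orientation: [0.0, 0.895, 0.445, 0.001]
wrist_force: [-0.9, -0.0, -1.0]
finger_gap: 0.0066
```

Run:
```python
from h import *
s=env.get_state();print(s["tcp_pos"],S(s["tcp_pos"]),s["wrist_force"])
c=wrist();header("wrist",c,wpix)
t=read_camera("scene");header("scene",t,pix2w)
```

```text
[0.46694809 0.08696727 0.07815533] [[-135.25804272  -52.88498991]] [-0.87495448 -0.01952337 -0.9821781 ]
wrist 0.82 len,wid 115 25 mid [0.5044 0.1444] yaw 52.7 S head/tail [[-43.   5.]] [[-128.  -43.]]
scene 0.9 len,wid 231 39 mid [0.5415 0.1867] yaw 55.6 S head/tail [[56. 61.]] [[-125.  -53.]]
```

Request:
servo_tool([
  {"dx": 4.5, "dy": 6, "dz": 0, "rx": 0, "ry": 0, "rz": 0, "fingers": 0.85},
  {"dx": 5.5, "dy": 7.2, "dz": 0, "rx": 0, "ry": 0, "rz": 0, "fingers": 0.85},
  {"dx": 5.5, "dy": 7.2, "dz": 0, "rx": 0, "ry": 0, "rz": 0, "fingers": 0.85},
  {"dx": 4.5, "dy": 6, "dz": 0, "rx": 0, "ry": 0, "rz": 0, "fingers": 0.85},
  {"dx": 0, "dy": 0, "dz": 0, "rx": 0, "ry": 0, "rz": 0, "fingers": 0.85},
])

```text
clock: 10.7
tcp_pos: [0.4869, 0.1135, 0.0781]
orientation: [-0.0, 0.895, 0.445, 0.001]
wrist_force: [0.3, 0.8, -0.7]
finger_gap: 0.0065
```

Request:
servo_tool([
  {"dx": -12, "dy": -16, "dz": 0, "rx": 0, "ry": 0, "rz": 0, "fingers": 0.85},
  {"dx": -12, "dy": -16, "dz": 40, "rx": 0, "ry": 0, "rz": 0, "fingers": 0.85},
  {"dx": -8, "dy": -10, "dz": 50, "rx": 0, "ry": 0, "rz": 0, "fingers": 0.85},
  {"dx": 0, "dy": 0, "dz": 50, "rx": 0, "ry": 0, "rz": 0, "fingers": 0.85},
  {"dx": 0, "dy": 0, "dz": 40, "rx": 0, "ry": 0, "rz": 0, "fingers": 0.85},
  {"dx": 0, "dy": 0, "dz": 0, "rx": 0, "ry": 0, "rz": 0, "fingers": 0.85},
  {"dx": 0, "dy": 0, "dz": 0, "rx": 0, "ry": 0, "rz": 0, "fingers": 0.85},
])

```text
clock: 11.4
tcp_pos: [0.4548, 0.0709, 0.2576]
orientation: [0.001, 0.896, 0.445, 0.002]
wrist_force: [0.9, 0.1, 0.5]
finger_gap: 0.0069
```

Run:
```python
from h import *
s=env.get_state();print(s["tcp_pos"],S(s["tcp_pos"]),s["wrist_force"])
c=wrist();save(c["img"],"w6.png");header("wrist",c,wpix)
t=read_camera("scene");header("scene",t,pix2w)
```

```text
[0.45484152 0.07085201 0.25756715] [[-152.78643876  -62.83616294]] [0.90638689 0.12328335 0.53321201]
wrist 0.63 len,wid 115 24 mid [0.526  0.1722] yaw 52.8 S head/tail [[-12.  22.]] [[-97. -27.]]
scene 0.73 len,wid 229 39 mid [0.5589 0.2115] yaw 53.8 S head/tail [[83. 74.]] [[-100.  -33.]]
```

View pics/w6.png

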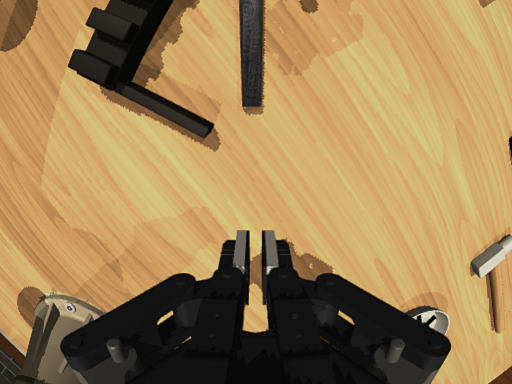

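The wrist view shows the tail at (252,106), clear of the −x wall tip at (210,132). The head is past the post at about S(80,71). Next I'll swing the tail in.

Request:
servo_tool([
  {"dx": 8, "dy": 4.5, "dz": 0, "rx": 0, "ry": 0, "rz": 0.13, "fingers": 1},
  {"dx": 8, "dy": 4.5, "dz": 0, "rx": 0, "ry": 0, "rz": 0.13, "fingers": 1},
  {"dx": 8, "dy": 4.5, "dz": 0, "rx": 0, "ry": 0, "rz": 0.13, "fingers": 1},
  {"dx": 8, "dy": 4.5, "dz": 0, "rx": 0, "ry": 0, "rz": 0.13, "fingers": 1},
  {"dx": 8, "dy": 4.5, "dz": 0, "rx": 0, "ry": 0, "rz": 0.13, "fingers": 1},
  {"dx": 8, "dy": 4.5, "dz": 0, "rx": 0, "ry": 0, "rz": 0.13, "fingers": 1},
  {"dx": 8, "dy": 4.5, "dz": 0, "rx": 0, "ry": 0, "rz": 0.13, "fingers": 1},
  {"dx": 8, "dy": 4.5, "dz": 0, "rx": 0, "ry": 0, "rz": 0.13, "fingers": 1},
])

```text
clock: 12.4
tcp_pos: [0.5176, 0.1069, 0.2546]
orientation: [-0.001, 0.554, 0.833, -0.001]
wrist_force: [0.2, 0.5, -0.5]
finger_gap: 0.0003
```

Request:
servo_tool([
  {"dx": 9, "dy": 4.5, "dz": 0, "rx": 0, "ry": 0, "rz": 0.13, "fingers": 1},
  {"dx": 9, "dy": 4.5, "dz": 0, "rx": 0, "ry": 0, "rz": 0.13, "fingers": 1},
  {"dx": 0, "dy": 0, "dz": -40, "rx": 0, "ry": 0, "rz": 0, "fingers": 1},
  {"dx": 0, "dy": 0, "dz": -40, "rx": 0, "ry": 0, "rz": 0, "fingers": 1},
  {"dx": 0, "dy": 0, "dz": -20, "rx": 0, "ry": 0, "rz": 0, "fingers": 1},
  {"dx": 0, "dy": 0, "dz": 0, "rx": 0, "ry": 0, "rz": 0, "fingers": 1},
  {"dx": 0, "dy": 0, "dz": 0, "rx": 0, "ry": 0, "rz": 0, "fingers": 1},
])

```text
clock: 13.1
tcp_pos: [0.5354, 0.1157, 0.1556]
orientation: [-0.001, 0.444, 0.896, -0.001]
wrist_force: [0.5, -0.0, -0.1]
finger_gap: -0.0001
```

Run:
```python
from h import *
s=env.get_state();print(s["tcp_pos"],S(s["tcp_pos"]),s["orientation"])
c=wrist();save(c["img"],"w7.png");header("wrist",c,wpix)
```

```text
[0.53535433 0.11566425 0.15556462] [[-61.08251176 -53.84506049]] [-1.06847233e-03  4.43841118e-01  8.96104705e-01 -5.27753422e-04]
wrist 0.59 len,wid 227 34 mid [0.5567 0.2173] yaw 51.4 S head/tail [[84. 76.]] [[-101.  -22.]]
```

View pics/w7.png

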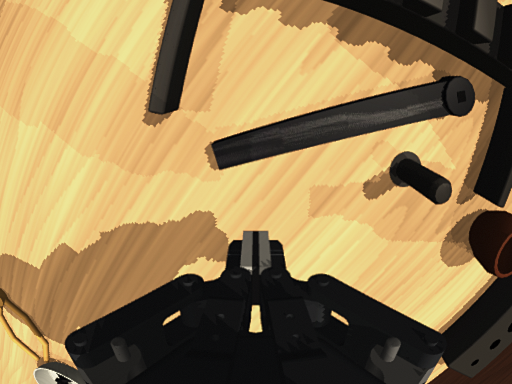

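The wrist view shows the bar's head at (460,96), behind the post foot at (403,168). The tail is at (215,155) and the fingertips are below it at (256,240).

Request:
servo_tool([
  {"dx": 0, "dy": 0, "dz": -40, "rx": 0, "ry": 0, "rz": 0, "fingers": 1},
  {"dx": 0, "dy": 0, "dz": -28, "rx": 0, "ry": 0, "rz": 0, "fingers": 1},
  {"dx": -8, "dy": 6, "dz": -9, "rx": 0, "ry": 0, "rz": 0, "fingers": 1},
  {"dx": -6, "dy": 5, "dz": 0, "rx": 0, "ry": 0, "rz": 0, "fingers": 1},
  {"dx": -6, "dy": 5, "dz": 0, "rx": 0, "ry": 0, "rz": 0, "fingers": 1},
  {"dx": -7, "dy": 5.5, "dz": 0, "rx": 0, "ry": 0, "rz": 0, "fingers": 1},
  {"dx": -7, "dy": 5.5, "dz": 0, "rx": 0, "ry": 0, "rz": 0, "fingers": 1},
  {"dx": -6.5, "dy": 5.5, "dz": 0, "rx": 0, "ry": 0, "rz": 0, "fingers": 1},
])

```text
clock: 14.0
tcp_pos: [0.4958, 0.1488, 0.0807]
orientation: [0.001, 0.444, 0.896, 0.001]
wrist_force: [1.1, -0.4, 1.5]
finger_gap: -0.0002
```

Run:
```python
from h import *
c=wrist();s=env.get_state();print(s["tcp_pos"],S(s["tcp_pos"]),s["wrist_force"])
header("wrist",c,wpix)
c=read_camera("scene");header("scene",c,pix2w)
```

```text
[0.49430833 0.1494187  0.08021414] [[-85.26460984  -6.52314513]] [0.11778774 0.4965594  0.33888848]
wrist 0.55 len,wid 204 36 mid [0.5397 0.2194] yaw 38.7 S head/tail [[66. 62.]] [[-114.   13.]]
scene 0.78 len,wid 226 35 mid [0.5536 0.2246] yaw 39.2 S head/tail [[92. 65.]] [[-110.    8.]]
```

Request:
servo_tool([
  {"dx": -5, "dy": 6, "dz": 0, "rx": 0, "ry": 0, "rz": 0, "fingers": 1},
  {"dx": -5.5, "dy": 6.5, "dz": 0, "rx": 0, "ry": 0, "rz": 0, "fingers": 1},
  {"dx": -5.5, "dy": 6.5, "dz": 0, "rx": 0, "ry": 0, "rz": 0, "fingers": 1},
  {"dx": -4.5, "dy": 6, "dz": 0, "rx": 0, "ry": 0, "rz": 0, "fingers": 1},
  {"dx": 0, "dy": 0, "dz": 0, "rx": 0, "ry": 0, "rz": 0, "fingers": 1},
])

```text
clock: 14.7
tcp_pos: [0.4736, 0.1741, 0.0791]
orientation: [-0.001, 0.443, 0.896, -0.0]
wrist_force: [0.0, 0.5, -0.1]
finger_gap: -0.0
```

Run:
```python
from h import *
c=wrist();s=env.get_state();print(s["tcp_pos"],S(s["tcp_pos"]),s["wrist_force"])
header("wrist",c,wpix)
c=read_camera("scene");header("scene",c,pix2w)
```

```text
[0.47387608 0.17378046 0.07910938] [[-94.28797971  23.96539162]] [ 0.07692459  0.52537759 -0.0722902 ]
scene 0.87 len,wid 228 37 mid [0.5443 0.2379] yaw 24.3 S head/tail [[93. 56.]] [[-118.   53.]]
```

Request:
servo_tool([
  {"dx": 6, "dy": -14, "dz": 0, "rx": 0, "ry": 0, "rz": 0, "fingers": 1},
  {"dx": 6, "dy": -14, "dz": 20, "rx": 0, "ry": 0, "rz": 0, "fingers": 1},
  {"dx": 4, "dy": -8, "dz": 45, "rx": 0, "ry": 0, "rz": 0, "fingers": 1},
  {"dx": 12, "dy": -8, "dz": 45, "rx": 0, "ry": 0, "rz": 0, "fingers": 1},
  {"dx": 12, "dy": -8, "dz": 40, "rx": 0, "ry": 0, "rz": 0, "fingers": 1},
  {"dx": 0, "dy": 0, "dz": 0, "rx": 0, "ry": 0, "rz": 0, "fingers": 1},
  {"dx": 0, "dy": 0, "dz": 0, "rx": 0, "ry": 0, "rz": 0, "fingers": 1},
])

```text
clock: 15.6
tcp_pos: [0.516, 0.1201, 0.2303]
orientation: [0.001, 0.445, 0.896, 0.001]
wrist_force: [-0.6, 0.2, -0.5]
finger_gap: 0.0002
```

Run:
```python
from h import *
c=wrist();s=env.get_state();print(s["tcp_pos"],S(s["tcp_pos"]),s["wrist_force"])
header("wrist",c,wpix);save(c["img"],"w8.png")
c=read_camera("scene");header("scene",c,pix2w)
```

```text
[0.5147453  0.12036899 0.22884509] [[-78.10622099 -41.31270226]] [-0.05391801 -0.36807548 -0.52973629]
wrist 0.69 len,wid 225 31 mid [0.5402 0.236 ] yaw 25.0 S head/tail [[87. 57.]] [[-121.   52.]]
scene 0.84 len,wid 233 37 mid [0.5423 0.2358] yaw 25.2 S head/tail [[92. 57.]] [[-123.   50.]]
```

View pics/w8.png

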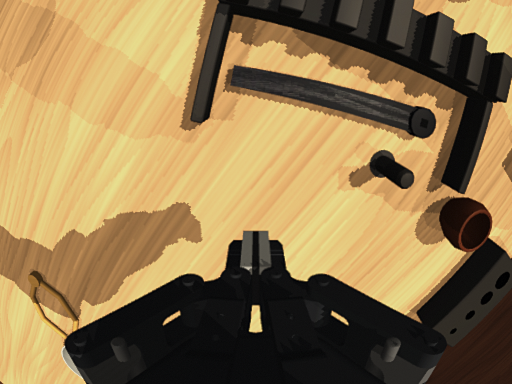

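The wrist view shows the bar from (232,76) to (433,122), wholly between the walls, behind the post at (380,160) and in front of the back block. The crucible hasn't moved and the fingers are well clear.

```bash
python3 -c "
from h import *
print(job.hand_in())"
```

```text
the job is handed in; nothing more can be done
None
```

The nail header now lies wholly inside the bay, behind the post and at rest. I handed the job in at about 16 s of the 51 s allowed.

- **How it went in:** I pushed the bar broadside to line it up with the gap beside the post. I then pushed it by its tail until the head was past the post, and swung the tail round after it. The bar was only ever pushed, never gripped, with the fingertips at bench height.
- **Final position:** The last wrist and scene views agree to within about 5 mm. In the stand's frame the head centre is at about (90, 57) mm and the tail at about (−122, 51) mm, within 2° of square. That leaves roughly 18 mm to the left wall, 30 mm to the right wall, 30 mm behind the post and 35 mm to the back block.
- **Forces and other things:** The wrist forces I read stayed under about 6 N. The crucible, post and stand look unchanged in the last wrist view. I didn't measure the other loose things again, but the gripper never went near them at bench height.
- **Checks that disagreed:** My early estimates of the post's position differed by up to 20 mm between cameras, so I measured it again from closer before the entry. The top camera's outline of the header was often only partial, so I didn't use it.

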